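# Open the microcentrifuge after a spin

## Robot

A 7-joint arm with a two-finger parallel gripper is mounted at the origin on the work surface. World frame = base frame: x ahead of the robot, y to its left, z up, the work surface at z = 0. Lengths are in m, angles in rad, forces in N, time in s.
With the tool pointing down it reaches from about 0.4 to 0.85 m from the base axis. Payload 10.4 kg.
Tool frame: the origin (TCP) lies midway between the tips of the shut fingers; the grasp point (between the pads) lies grip_point_offset behind it (grip_point_offset is the distance from the TCP to the grasp point, in m); x points along the fingers, y is the direction in which the jaws open and shut, and the axes are right-handed (so a half turn about x gives the same grasp; the last joint's range is limited). The gripper opens to 85 mm and grips with 20 to 120 N. Pads are 22 mm wide; open, the fingers measure 114 mm over their backs; the gripper's body (76 mm by 85 mm) begins 54 mm behind the grasp point. The pads swing forward as they close: fully open they stand 13 mm farther back than shut.
Start: joints at [1.149, 0.332, -0.065, 1.46, 0.022, 1.35, -0.088], TCP at [0.243, -0.576, 0.231] pointing down, gripper open.
Joint ranges: [-2.6, 2.6], [-0.5, 2.12], [-1.47, 1.34], [0.16, 2.42], [-1.27, 4.41], [0.06, 2.06], [-2.6, 2.6]. Speed limits (rad/s): [2.22, 2.22, 2.79, 2.79, 3.14, 3.14, 3.14].

## Interface

Orientations are given as a rotation vector (axis times angle).
In Python, from rig import * gives the robot as it stands.
- The arm moves only by the tool apply_moves, never from a script. Its argument "steps" is a list of rows, each a list of 7 numbers: the turn, a rotation vector about the tool's x, y, z in degrees, then the shift along the tool's x, y, z in m, then the gripper's target within -1 to 1 (shut at 1, half-way at 0, fully open at -1). In form: [[rx, ry, rz, dx, dy, dz, hand], ...]. A call has 1 to 12 rows; each row is the pose to reach, as a shift and turn from the pose commanded when the call began, along the tool's axes at that moment; what a row does not reach only later rows make up. A row lasts 1/10 s, in which the tool goes at most 50 mm and 8.59 degrees, less where a joint would pass 70% of its speed; a pose out of reach is approached as far as the arm can. A call with a gripper value outside its range is refused whole. The fingers move at their own pace and stop on an object; the grip force is fixed at half the most. Time passes only in rows, so rows that repeat a pose let the fingers close. It gives the time, the measured TCP pose, the force and the opening at its end, in the units of the state.
- sense(): the state, without advancing time (a new reading comes with each control period).
- read_camera(name): name is "side" or "top"; returns a dict with "frame" (384x512x3 uint8, red, green, blue), "z_map" (384x512 float32, m along the optical axis (not along the pixel's ray), 0 where there is no reading), "fx", "fy", "cx", "cy" (pixels), "world_to_cam" (4x4, takes a point from world to camera coordinates). Camera axes: x right, y up, looking along -z (the intrinsics and any distortion apply to the point x, -y, -z); pixel columns grow to the right and rows downward; lengths in m; the calibration is good to about 2 mm. A picture is of the moment at which its call begins.
- hand_in(): hands the job in, once; it reports no verdict.
The state is a dict: "time_s": time; "joints": joint angles; "qvel": joint speeds; "joint_efforts": joint torques, N m; "tool_pos": TCP position; "tool_rot": TCP orientation; "contact_force": force on the tool from outside, world axes, zero at the start; "wrist_torque": the same for the moment, N m; "width": finger opening in m.
Only numpy, scipy, OpenCV 4.12 (cv2) and the standard library are available. Lean on these libraries where they do the work, as an engineer would, in place of code of your own. Each camera call takes 0.05 s, during which the arm holds its last target.

## Task

The spin is over: open the small centrifuge. Press down the wide release tab in front of its lid so that the lid springs half open, then push the lid up and over until it leans back against its stop and stays fully open. Do not press the round spin key beside the tab, pick nothing up, and leave everything that stands around the machine where it is.

Things in the scene. Friction and masses are not known exactly. Their poses are not given: they have to be found in the camera images.
- centrifuge: Small microcentrifuge stuck to the bench, white shell, grey lid with a clear round dome; 204 long, 190 wide, 135 high (mm). Origin at bench level; shell reaches 112 to the front (-x), 92 to the rear. x runs from the front (sloping console, 68 to 93 high) to the rear (hinge), y across, z up; turned at most 0.5 rad from world x. The shell under the lid is 108 high.
- tab_press (a point): Spot to press: on top of the release tab's ribbed front half, 99 high. Tab: flat grey paddle 42 long (x), 48 wide, 6 thick, on the centre line before the lid, from 12 before this spot to 30 behind it; the lid's front edge is 43 behind it. A rocker with a spring: this spot goes down 8 mm at most; the console lies 20 below it; 6.5 mm (about 5 N) frees the lid. It returns when let go.
- release_tab (a joint): Angle of the release tab, rad: 0 at rest, grows as it is pressed; about 0.15 lets the lid go, 0.20 is its stop.
- lid_edge (a point): Middle of the lower front edge of the lid (edge nearest the tab), 140 from the hinge line; moves with the lid: 110 high when shut, about 216 when sprung up. The front rim is 176 wide, 17 high, 14 deep; behind it the lid is a plate 10 thick, dome on its upper side. From the edge's middle a latch tongue 28 wide, 5 thick hangs 15 down; the edge is plain to both sides of it.
- lid_hinge (a point): Middle of the lid's hinge line at the machine's rear, 114 high, 92 behind the machine's origin; the line runs along the machine's y. Does not move with the lid.
- lid (a joint): Lid angle, rad: 0 shut and latched; grows as the front edge goes up and over to the rear; stop at 1.83 (15 degrees past upright). Freed, a spring lifts it to about 0.85 within a second, no farther. Let go between 0.85 and upright it falls back to 0.85; past upright its weight (140 g) takes it to the stop, where it stays. Under 2 N at the edge moves it.
- spin_key (a joint): Travel of the round short-spin key, m: 0 at rest, 0.004 fully pressed. Not to be pressed.
- key_top (a point): Top of the round short-spin key, 18 across, on the console 62 to the machine's +y side of the tab's middle, 90 high. A fixed round dial sits in the mirrored place.
- tube_rack: White rack of small tubes, 66 by 110 by 46 high, beside the machine. Origin under its centre, z up.
- slide_box: Black box for glass slides with a grey lid, 85 by 100 by 34 high, beside the machine. Origin under its centre, z up.
- oil_bottle: Small amber dropper bottle, 30 across, 62 high, standing by a front corner of the machine. Origin under its centre, z up.
- specimen_jar: Clear specimen jar with a white cap, 52 across, 62 high, standing by a front corner of the machine. Origin under its centre, z up.
- marker: Marker pen, 130 long, 16 thick, lying in front of the machine. Origin under its middle, x along the pen.
- slide_mailer: Flat white slide mailer, 84 by 34 by 11, lying on the bench. Origin under its centre.
- coplin_jar: Glass staining jar with a knobbed lid, 62 across, 101 high. Origin under its centre, z up.
There are look-alikes about, which are no part of the job. What is shaped like the coplin_jar but purple or red is not meant.

How it is judged:
On the way, in this order (a step that is already met when the one before it is completed fails the run):
1. the release tab is pressed down (value of joint release_tab above 0.12 rad), for 0.05 s.
2. the lid is pushed over to its stop (value of joint lid above 1.7 rad), for 0.2 s.
At the end, for the whole second after the job is handed in: The lid rests against its stop (joint above 1.72 rad, moving slower than 0.05 rad/s), the release tab has sprung back (below 0.03 rad), the spin key is not pressed (below 1.5 mm), and everything around the machine stands where it stood (within 20 mm, upright) (value of joint lid above 1.72 rad and velocity of joint lid between -0.05 and 0.05 rad/s and value of joint release_tab below 0.03 rad and value of joint spin_key below 0.0015 m and distance of each of tube_rack, slide_box, oil_bottle, specimen_jar, marker, slide_mailer, coplin_jar from where it was at the start of the episode below 0.02 m and angle between each of oil_bottle, specimen_jar, coplin_jar, tube_rack's own z axis and vertical below 0.35 rad); the robot touches nothing.
It fails at once if the short-spin key is pressed (over 2 mm) (value of joint spin_key above 0.002 m).
It fails at once if a thing beside the machine is pushed away, picked up or carried (over 20 mm from where it stood) (distance of any of tube_rack, slide_box, oil_bottle, specimen_jar, marker, slide_mailer, coplin_jar from where it was at the start of the episode above 0.02 m).
It fails at once if a bottle, jar or the rack is tipped (over 0.35 rad) (angle between any of oil_bottle, specimen_jar, coplin_jar, tube_rack's own z axis and vertical above 0.35 rad).
It also fails if it takes over 45 s, if anything falls off the work surface, if the arm or the gripper's body presses on something with over 40 N, if the wrist force passes 120 N, or if a joint passes its speed limit or range.

## Working session

There is one attempt and no reset: what is moved stays moved. The work goes in short steps, Python scripts to look and compute and a tool call to move; the robot and the scene stay as the last step left them, time stands still between calls to the robot, and variables do not carry over. Pictures are saved under pics/ and viewed, and the job is handed in when it is done.

Besides the shell and the picture viewer there is one more tool, called after ">>>" as name([rows], argument=value, ...), one row to a line, values as JSON. apply_moves: Moves the arm, as the interface text tells. Its arguments: {"type":"object","properties":{"steps":{"type":"array"}},"required":["steps"]}

```bash
mkdir -p pics; ls
cat > h.py <<'E'
from rig import *
import numpy as np, cv2
from scipy.spatial.transform import Rotation as R
def cam(n):
    c=read_camera(n); return c
def px2w(c,u,v,z=None):
    if z is None:
        p=c['z_map'][int(v)-1:int(v)+2,int(u)-1:int(u)+2]; z=np.median(p[p>0])
    P=np.array([(u-c['cx'])/c['fx']*z,-(v-c['cy'])/c['fy']*z,-z,1])
    return (np.linalg.inv(c['world_to_cam'])@P)[:3]
def w2px(c,p):
    q=c['world_to_cam']@np.r_[p,1]; return np.array([c['cx']+c['fx']*q[0]/-q[2], c['cy']-c['fy']*q[1]/-q[2]])
E
python3 - <<'E'
from h import *
import pickle
s=sense();print({k:np.round(v,3) for k,v in s.items()})
for n in("top","side"):
    c=cam(n);pickle.dump(c,open(n+".pkl","wb"))
    cv2.imwrite(f"pics/{n}0.png",cv2.resize(c['frame'][...,::-1],(800,600)))
    print(c['fx'],c['fy'],c['cx'],c['cy'],[k for k in c]);print(np.round(c['world_to_cam'],3))
E
```

```text
pics
{'time_s': np.float64(0.0), 'joints': array([ 1.149,  0.333, -0.065,  1.461,  0.022,  1.35 , -0.089]), 'qvel': array([ 0.   ,  0.002,  0.002, -0.   ,  0.001,  0.001, -0.002]), 'joint_efforts': array([-0.0000e+00, -6.2544e+01,  4.9000e-02, -3.9160e+01,  1.6000e-02,
        1.0000e-02, -0.0000e+00]), 'tool_pos': array([ 0.243, -0.576,  0.23 ]), 'tool_rot': array([ 2.003,  0.406, -2.003]), 'contact_force': array([0.712, 0.578, 0.481]), 'wrist_torque': array([-0.021,  0.008,  0.019]), 'width': np.float64(0.086)}
441.18393471077684 441.18393471077684 264.31282203620543 189.65366115909424 ['frame', 'z_map', 'fx', 'fy', 'cx', 'cy', 'world_to_cam']
[[-0.023 -1.    -0.011 -0.029]
 [ 0.981 -0.025  0.19  -0.49 ]
 [-0.191 -0.007  0.982 -1.539]
 [ 0.     0.     0.     1.   ]]
410.9023461372072 410.9023461372072 253.94198724406988 193.99929927543073 ['frame', 'z_map', 'fx', 'fy', 'cx', 'cy', 'world_to_cam']
[[-0.764 -0.645 -0.009  0.327]
 [ 0.408 -0.495  0.768 -0.301]
 [-0.499  0.583  0.641 -0.898]
 [ 0.     0.     0.     1.   ]]
```

View pics/top0.png

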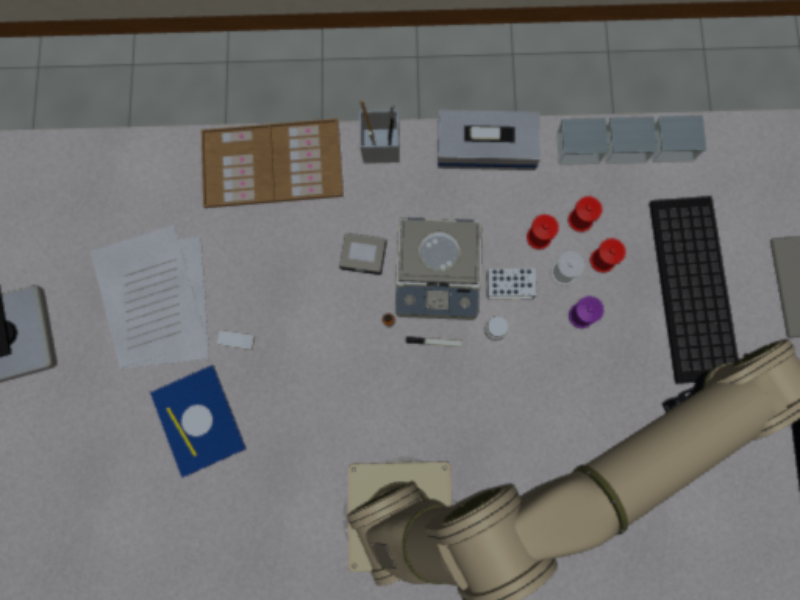

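View pics/side0.png

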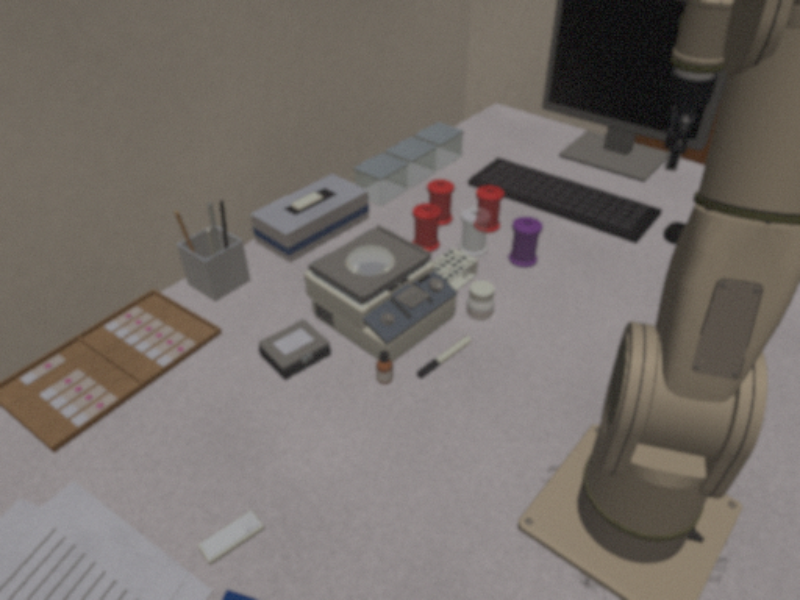

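The centrifuge is the white and grey machine at about (438,265) in the top picture, with its tab at (438,299). The similar grey box with the label at (488,137) has no dome or console, and the slide box is at (363,253). Next I'll take close crops.

Run:
```python
from h import *
import pickle
c=pickle.load(open("top.pkl","rb"));d=pickle.load(open("side.pkl","rb"))
cv2.imwrite("pics/topc.png",cv2.resize(c['frame'][130:230,240:340,::-1],(600,600),interpolation=cv2.INTER_CUBIC)) 
cv2.imwrite("pics/sidec.png",cv2.resize(d['frame'][140:260,190:330,::-1],(700,600),interpolation=cv2.INTER_CUBIC))
```

```text
(no output)
```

View pics/topc.png

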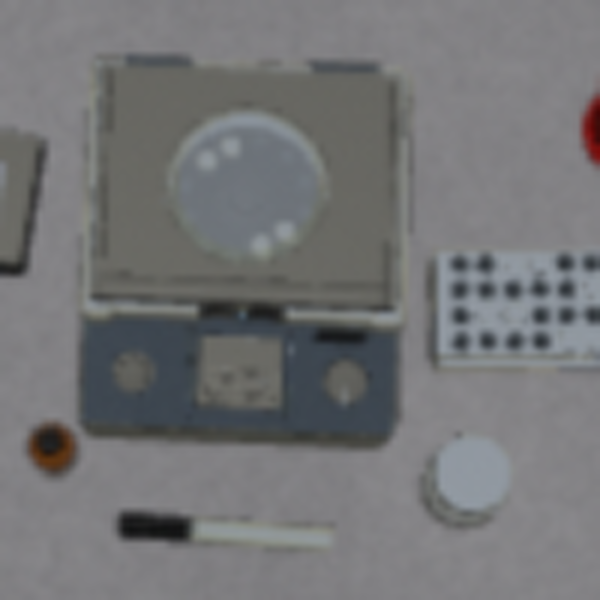

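View pics/sidec.png

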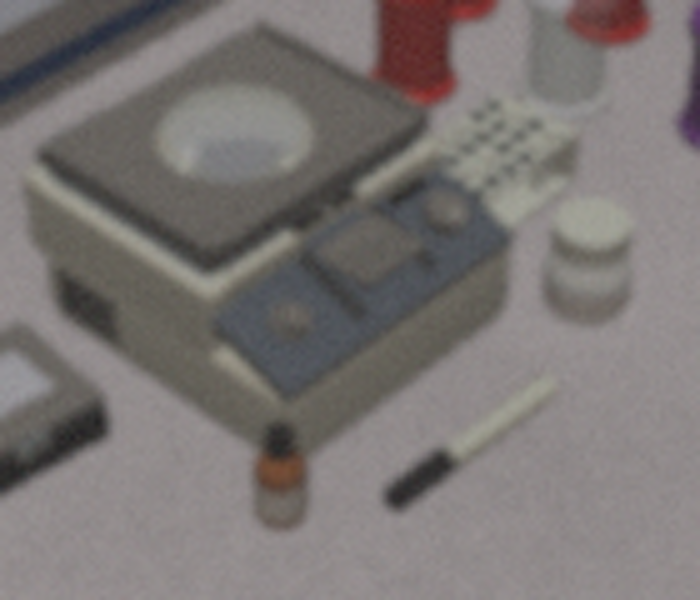

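```bash
cat >> h.py <<'E'
def ray(c,u,v,z):
    T=np.linalg.inv(c['world_to_cam']); o=T[:3,3]; d=T[:3,:3]@np.array([(u-c['cx'])/c['fx'],-(v-c['cy'])/c['fy'],-1.]); return o+d*(z-o[2])/d[2]
E
python3 - <<'E'
from h import *
import pickle
c=pickle.load(open("top.pkl","rb"))
def P(u,v,z): return ray(c,240+u/6-.4,130+v/6-.4,z)
for n,u,v,z in [("tabRL",200,335,.1),("tabRR",283,337,.1),("tabFL",198,403,.099),("tabFR",280,408,.099),("key",132,372,.09),("dial",346,382,.09),("lidFL",93,296,.12),("lidFR",390,305,.12),("lidRL",100,65,.124),("lidRR",398,75,.124),("front L",82,425,.068),("frR",395,440,.068)]:
    print(n,np.round(P(u,v,z),4), np.round(px2w(c,240+u/6,130+v/6),3))
E
```

```text
tabRL [ 0.4928 -0.072   0.1   ] [ 0.492 -0.073  0.095]
tabRR [ 0.4904 -0.12    0.1   ] [ 0.49  -0.122  0.097]
tabFL [ 0.453  -0.0698  0.099 ] [ 0.455 -0.071  0.079]
tabFR [ 0.4489 -0.117   0.099 ] [ 0.451 -0.119  0.076]
key [ 0.4739 -0.032   0.09  ] [ 0.473 -0.033  0.088]
dial [ 0.4648 -0.1562  0.09  ] [ 0.463 -0.157  0.093]
lidFL [ 0.5132 -0.011   0.12  ] [ 0.515 -0.012  0.106]
lidFR [ 0.5035 -0.181   0.12  ] [ 0.502 -0.182  0.121]
lidRL [ 0.6498 -0.0178  0.124 ] [ 0.655 -0.019  0.104]
lidRR [ 0.6392 -0.1908  0.124 ] [ 0.643 -0.194  0.107]
front L [ 0.4471 -0.0016  0.068 ] [ 0.457 -0.001  0.002]
frR [ 0.4336 -0.1852  0.068 ] [ 0.443 -0.192  0.002]
```

```bash
cat >> h.py <<'E'
yaw=-0.058; M=np.array([[np.cos(yaw),-np.sin(yaw)],[np.sin(yaw),np.cos(yaw)]])
press=np.array([0.462,-0.0942])
def mp(dx,dy): return press+M@np.array([dx,dy])   # machine axes offset from press point
def to(p):
    s=sense(); Rt=R.from_rotvec(s['tool_rot']); return Rt.inv().apply(np.array(p)-s['tool_pos'])
def rep():
    s=sense(); print(s['time_s'],np.round(s['tool_pos'],4),np.round(s['contact_force'],2),np.round(s['width'],4)); print(np.round(R.from_rotvec(s['tool_rot']).as_matrix(),3))
E
python3 - <<'E'
from h import *
rep()
s=sense(); Rt=R.from_rotvec(s['tool_rot'])
want=np.array([[0,-np.sin(yaw),np.cos(yaw)],[0,np.cos(yaw),np.sin(yaw)],[-1,0,0]]); 
for k in (1,-1):
    W=want.copy(); W[:,1:]*=k; print(np.linalg.det(W),np.degrees((Rt.inv()*R.from_matrix(W)).as_rotvec()))
print(to([*mp(-2,0)*0+mp(-.002,0),0.20]), mp(-.002,0))
try: print(grip_point_offset)
except Exception as e: print(e)
E
```

```text
0.1 [ 0.2425 -0.5757  0.2306] [-0.32 -0.08 -0.5 ] 0.0851
[[-0.001  0.388 -0.922]
 [ 0.001 -0.922 -0.388]
 [-1.    -0.001  0.   ]]
1.0 [-1.53826525e+02 -9.82998068e-02  2.87942393e-02]
1.0 [2.61734425e+01 2.10756674e-02 7.19496010e-02]
[ 0.03101798 -0.35929378 -0.38739908] [ 0.46000336 -0.09408407]
0.0187
```

>>> apply_moves([
  [26.2,0,0,0.011,-0.359,-0.387,1],
  [26.2,0,0,0.011,-0.359,-0.387,1],
  [26.2,0,0,0.011,-0.359,-0.387,1],
  [26.2,0,0,0.011,-0.359,-0.387,1],
  [26.2,0,0,0.011,-0.359,-0.387,1],
  [26.2,0,0,0.011,-0.359,-0.387,1],
  [26.2,0,0,0.011,-0.359,-0.387,1],
  [26.2,0,0,0.011,-0.359,-0.387,1],
  [26.2,0,0,0.011,-0.359,-0.387,1],
  [26.2,0,0,0.011,-0.359,-0.387,1],
  [26.2,0,0,0.011,-0.359,-0.387,1],
  [26.2,0,0,0.011,-0.359,-0.387,1],
])

```text
time_s: 1.3
tool_pos: [0.4611, -0.0901, 0.2202]
tool_rot: [-2.195, 0.055, 2.195]
contact_force: [-0.2, 0.3, -0.3]
width: 0.0002
```

Run:
```python
from h import *
rep(); print(to([*mp(-.002,0),.107]))
```

```text
1.3 [ 0.4611 -0.0901  0.2202] [-0.17  0.3  -0.31] 0.0002
[[ 0.    -0.051 -0.999]
 [ 0.001 -0.999  0.051]
 [-1.    -0.001 -0.   ]]
[0.11317743 0.00412569 0.00089283]
```

>>> apply_moves([
  [0,0,0,0.04,0.0,0.0,1],
  [0,0,0,0.08,0.0,0.0,1],
  [0,0,0,0.105,0.0,0.0,1],
  [0,0,0,0.113,0.0,0.0,1],
  [0,0,0,0.113,0.0,0.0,1],
])

```text
time_s: 1.8
tool_pos: [0.4593, -0.0952, 0.1067]
tool_rot: [-2.189, 0.064, 2.193]
contact_force: [-0.3, -0.4, 0.3]
width: 0.0002
```

Run:
```python
from h import *
import pickle
rep(); print(to([*mp(-.002,0),.107]))
d=cam("side")
cv2.imwrite("pics/s1.png",cv2.resize(d['frame'][120:240,200:340,::-1],(700,600),interpolation=cv2.INTER_CUBIC))
```

```text
1.8 [ 0.4593 -0.0952  0.1067] [-0.3  -0.45  0.29] 0.0002
[[-0.002 -0.059 -0.998]
 [ 0.    -0.998  0.059]
 [-1.    -0.     0.002]]
[-0.00028345 -0.00118165 -0.00066021]
```

View pics/s1.png

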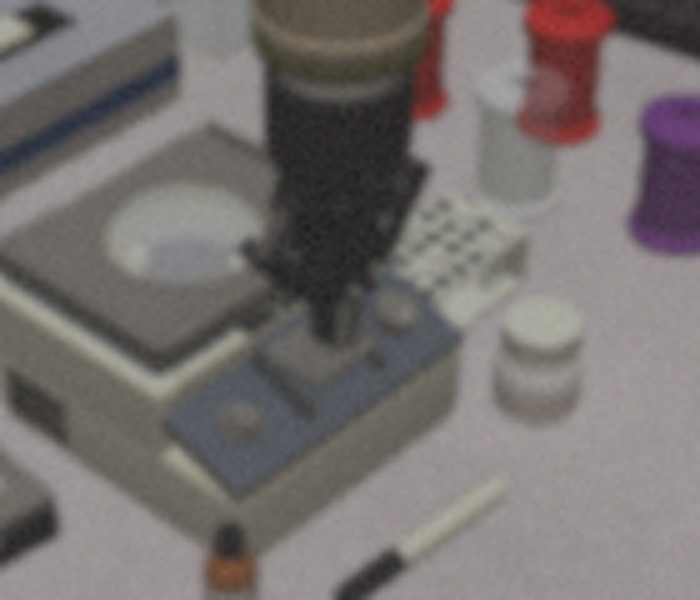

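The shut fingers stand over the middle of the tab at (335,330). The key at (240,418) and the lid edge are both clear. Now I'll press.

>>> apply_moves([
  [0,0,0,0.005,0.0,0.0,1],
  [0,0,0,0.009,0.0,0.0,1],
  [0,0,0,0.011,0.0,0.0,1],
  [0,0,0,0.0125,0.0,0.0,1],
])

```text
time_s: 2.25
tool_pos: [0.4585, -0.095, 0.0949]
tool_rot: [-2.188, 0.065, 2.195]
contact_force: [-12.4, -0.2, 11.4]
width: 0.0
```

Run:
```python
from h import *
import pickle
rep()
d=cam("side")
cv2.imwrite("pics/s2.png",cv2.resize(d['frame'][100:240,180:340,::-1],(686,600),interpolation=cv2.INTER_CUBIC))
```

```text
2.25 [ 0.4585 -0.095   0.0949] [-12.37  -0.17  11.45] 0.0
[[-0.003 -0.059 -0.998]
 [-0.    -0.998  0.059]
 [-1.     0.001  0.003]]
```

View pics/s2.png

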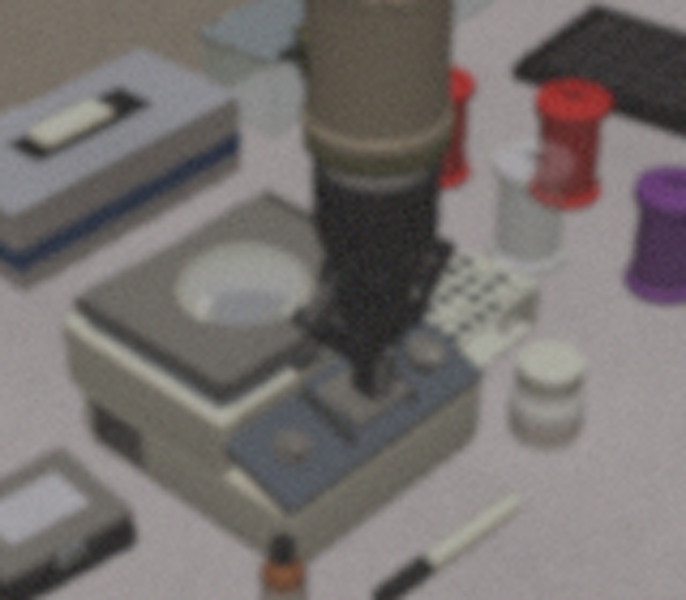

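Run:
```python
from h import *
import pickle
rep()
for n in("top","side"):
    d=cam(n); o=pickle.load(open(n+".pkl","rb"))
    for dx,dy in [(.045,.07),(.045,-.07),(.05,.05),(.06,.07),(.06,-.07),(.12,.07),(.12,-.07),(0,.02),(0,-.02)]:
        q=w2px(o,[*mp(dx,dy),.124 if dx>0 else .099]); print(n,dx,dy,np.round(px2w(o,*q),3),np.round(px2w(d,*q),3))
    f=d['frame'][...,::-1]
    cv2.imwrite(f"pics/{n}3.png",cv2.resize(f[90:250,190:350] if n=="top" else f[130:230,200:320],(600,600 if n=="top" else 500),interpolation=cv2.INTER_CUBIC))
```

```text
2.3 [ 0.4583 -0.095   0.0947] [-9.05  0.65  8.98] -0.0001
[[-0.004 -0.059 -0.998]
 [-0.    -0.998  0.059]
 [-1.     0.001  0.004]]
top 0.045 0.07 [ 0.512 -0.027  0.121] [ 0.511 -0.027  0.122]
top 0.045 -0.07 [ 0.503 -0.167  0.123] [ 0.421 -0.137  0.506]
top 0.05 0.05 [ 0.515 -0.047  0.124] [ 0.43  -0.048  0.505]
top 0.06 0.07 [ 0.527 -0.028  0.121] [ 0.526 -0.028  0.125]
top 0.06 -0.07 [ 0.517 -0.167  0.127] [ 0.432 -0.138  0.506]
top 0.12 0.07 [ 0.585 -0.031  0.126] [ 0.586 -0.031  0.125]
top 0.12 -0.07 [ 0.578 -0.171  0.123] [ 0.484 -0.142  0.479]
top 0 0.02 [ 0.464 -0.074  0.097] [ 0.384 -0.068  0.531]
top 0 -0.02 [ 0.461 -0.114  0.097] [ 0.38  -0.096  0.543]
side 0.045 0.07 [ 0.511 -0.027  0.124] [ 0.512 -0.028  0.123]
side 0.045 -0.07 [ 0.503 -0.167  0.124] [ 0.45  -0.098  0.187]
side 0.05 0.05 [ 0.512 -0.044  0.127] [ 0.513 -0.045  0.126]
side 0.06 0.07 [ 0.526 -0.028  0.123] [ 0.524 -0.026  0.126]
side 0.06 -0.07 [ 0.515 -0.164  0.127] [ 0.45  -0.081  0.202]
side 0.12 0.07 [ 0.585 -0.031  0.125] [ 0.585 -0.03   0.125]
side 0.12 -0.07 [ 0.576 -0.17   0.125] [ 0.575 -0.168  0.126]
side 0 0.02 [ 0.463 -0.074  0.099] [ 0.466 -0.078  0.095]
side 0 -0.02 [ 0.461 -0.114  0.099] [ 0.451 -0.102  0.112]
```

View pics/side3.png

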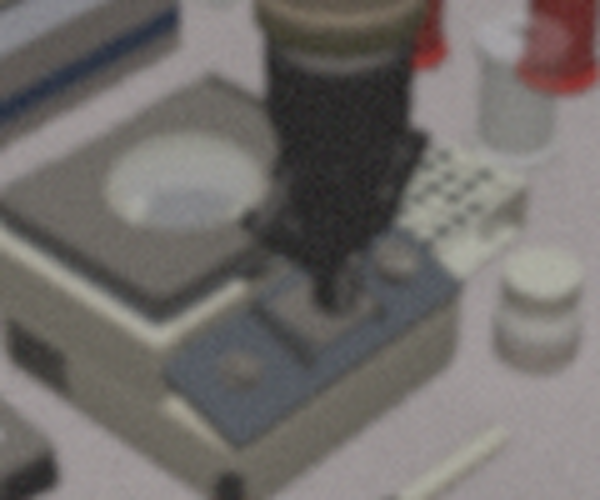

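View pics/top3.png

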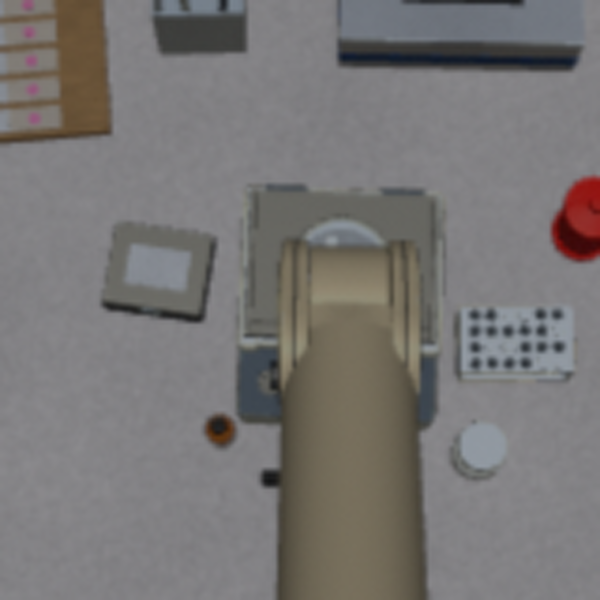

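>>> apply_moves([
  [0,0,0,0.001,0.0,0.001,1],
  [0,0,0,0.002,0.0,0.001,1],
])

```text
time_s: 2.6
tool_pos: [0.4579, -0.095, 0.0932]
tool_rot: [-2.19, 0.065, 2.194]
contact_force: [-10.3, 0.1, 10.8]
width: 0.0
```

```bash
cat > look.py <<'E'
from h import *
import sys
rep()
d=cam("side")
cv2.imwrite(f"pics/{sys.argv[1]}.png",cv2.resize(d['frame'][90:240,180:340,::-1],(640,600),interpolation=cv2.INTER_CUBIC))
for dx,dy in [(.045,.07),(.06,.07),(.12,.07),(0,.02)]:
    q=w2px(d,[*mp(dx,dy),.124 if dx>0 else .099]); print(dx,dy,np.round(px2w(d,*q),3))
E
python3 look.py s4
```

```text
2.6 [ 0.4579 -0.095   0.0932] [-10.26   0.09  10.79] 0.0
[[-0.002 -0.059 -0.998]
 [-0.001 -0.998  0.059]
 [-1.     0.001  0.002]]
0.045 0.07 [ 0.512 -0.028  0.123]
0.06 0.07 [ 0.52  -0.022  0.131]
0.12 0.07 [ 0.584 -0.029  0.126]
0 0.02 [ 0.467 -0.079  0.093]
```

View pics/s4.png

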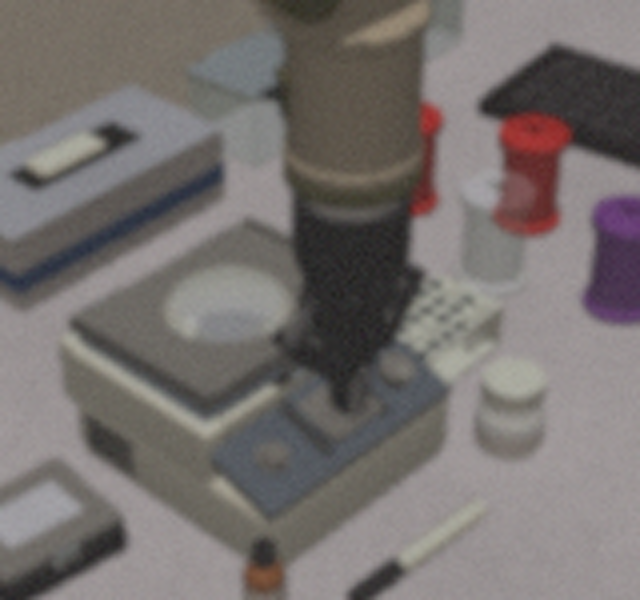

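>>> apply_moves([
  [0,0,0,0.0005,0.0,0.0,1],
  [0,0,0,0.0005,0.0,0.0,1],
])

```text
time_s: 2.85
tool_pos: [0.4576, -0.095, 0.0926]
tool_rot: [-2.189, 0.065, 2.195]
contact_force: [-9.7, 0.7, 11.5]
width: -0.0
```

```bash
python3 look.py s5
```

```text
2.85 [ 0.4576 -0.095   0.0926] [-9.74  0.71 11.5 ] -0.0
[[-0.003 -0.059 -0.998]
 [-0.    -0.998  0.059]
 [-1.     0.001  0.003]]
0.045 0.07 [ 0.524 -0.041  0.109]
0.06 0.07 [ 0.515 -0.016  0.137]
0.12 0.07 [ 0.568 -0.015  0.142]
0 0.02 [ 0.469 -0.081  0.092]
```

View pics/s5.png

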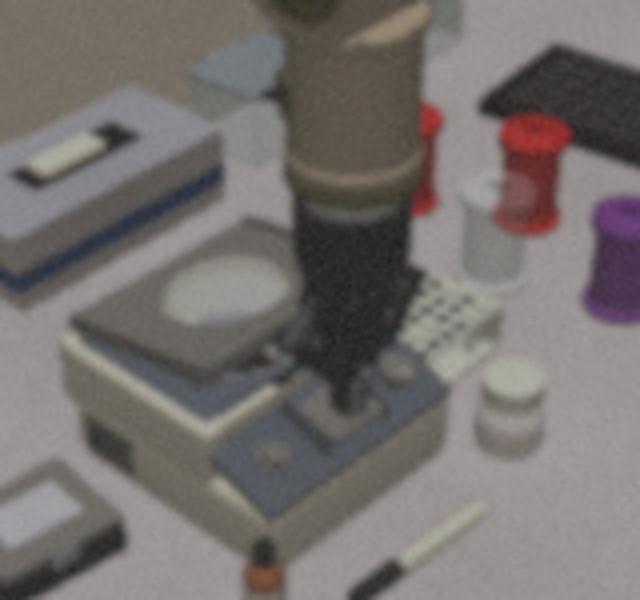

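>>> apply_moves([
  [0,0,0,-0.015,0.0,0.005,1],
  [0,0,0,-0.03,0.0,0.02,1],
  [0,0,0,-0.06,0.0,0.02,1],
  [0,0,0,-0.09,0.0,0.02,1],
  [0,0,0,-0.11,0.0,0.02,1],
  [0,0,0,-0.11,0.0,0.02,1],
  [0,0,0,-0.11,0.0,0.02,1],
])

```text
time_s: 3.6
tool_pos: [0.4391, -0.0937, 0.2023]
tool_rot: [-2.193, 0.065, 2.191]
contact_force: [0.3, 0.2, -0.0]
width: -0.0
```

```bash
python3 look.py s6
python3 - <<'E'
from h import *
for z,x in ((.2,.045),(.205,.12),(.235,.2)):
    p=[*mp(x,-.055),z];print(p,to(p))
c=cam("top");cv2.imwrite("pics/t6.png",cv2.resize(c['frame'][90:250,190:350,::-1],(600,600)))
E
```

```text
3.6 [ 0.4391 -0.0937  0.2023] [ 0.28  0.17 -0.05] -0.0
[[ 0.001 -0.059 -0.998]
 [-0.001 -0.998  0.059]
 [-1.     0.    -0.001]]
0.045 0.07 [ 0.524 -0.04   0.109]
0.06 0.07 [ 0.54  -0.042  0.108]
0.12 0.07 [ 0.6   -0.045  0.109]
0 0.02 [ 0.464 -0.076  0.098]
[np.float64(0.5037361194419114), np.float64(-0.1517160528368429), 0.2] [ 0.00163094  0.05418808 -0.06835212]
[np.float64(0.5786100048019962), np.float64(-0.15606361434703303), 0.205] [-0.00341186  0.05415583 -0.14334925]
[np.float64(0.6584754825194199), np.float64(-0.16070101329123582), 0.235] [-0.03345752  0.05412291 -0.2233321 ]
```

View pics/s6.png

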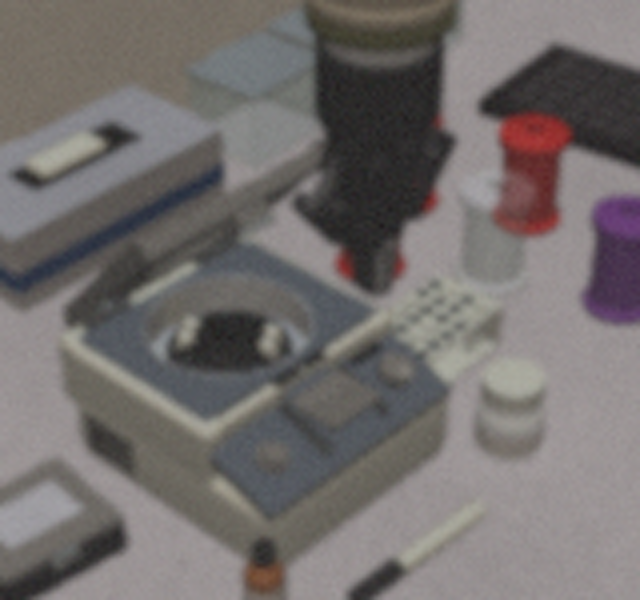

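View pics/t6.png

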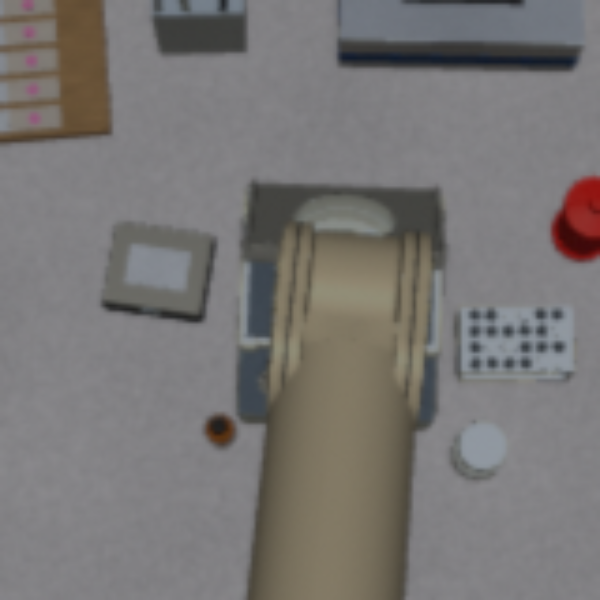

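The lid has sprung half open and the tab is back at 98 mm. Next I'll move sideways in front of the plain part of the edge on the dial side, then start pushing.

>>> apply_moves([
  [0,0,0,0.0,0.03,0.0,1],
  [0,0,0,0.0,0.054,-0.02,1],
  [0,0,0,0.0,0.054,-0.05,1],
  [0,0,0,0.0,0.054,-0.075,1],
  [0,0,0,0.0,0.054,-0.095,1],
  [0,0,0,0.0,0.054,-0.11,1],
  [0,0,0,0.0,0.054,-0.12,1],
  [0,0,0,0.0,0.054,-0.12,1],
])

```text
time_s: 4.5
tool_pos: [0.556, -0.1542, 0.2011]
tool_rot: [-2.19, 0.062, 2.193]
contact_force: [-0.0, 0.4, 0.1]
width: -0.0002
```

```bash
python3 look.py s7
```

```text
4.5 [ 0.556  -0.1542  0.2011] [-0.02  0.36  0.07] -0.0002
[[-0.001 -0.058 -0.998]
 [ 0.001 -0.998  0.058]
 [-1.    -0.001  0.001]]
0.045 0.07 [ 0.525 -0.041  0.108]
0.06 0.07 [ 0.541 -0.043  0.107]
0.12 0.07 [ 0.601 -0.045  0.109]
0 0.02 [ 0.464 -0.075  0.098]
```

View pics/s7.png

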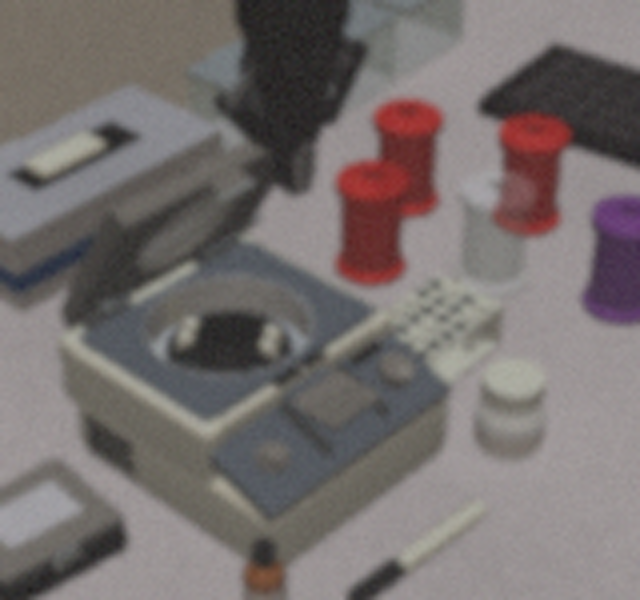

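The lid is already swinging up against the fingers at about (290,180). I'll keep pushing, rising as I go.

>>> apply_moves([
  [0,0,0,-0.008,0.0,-0.015,1],
  [0,0,0,-0.016,0.0,-0.03,1],
  [0,0,0,-0.022,0.0,-0.045,1],
  [0,0,0,-0.028,0.0,-0.06,1],
  [0,0,0,-0.032,0.0,-0.072,1],
  [0,0,0,-0.034,0.0,-0.084,1],
  [0,0,0,-0.034,0.0,-0.094,1],
  [0,0,0,-0.034,0.0,-0.102,1],
  [0,0,0,-0.034,0.0,-0.108,1],
  [0,0,0,-0.034,0.0,-0.108,1],
])

```text
time_s: 5.55
tool_pos: [0.66, -0.1608, 0.2359]
tool_rot: [-2.182, 0.064, 2.201]
contact_force: [-20.4, 1.5, 7.7]
width: 0.0
```

```bash
python3 look.py s8
```

```text
5.55 [ 0.66   -0.1608  0.2359] [-20.36   1.47   7.7 ] 0.0
[[-0.009 -0.059 -0.998]
 [ 0.    -0.998  0.059]
 [-1.     0.     0.009]]
0.045 0.07 [ 0.524 -0.041  0.108]
0.06 0.07 [ 0.541 -0.043  0.107]
0.12 0.07 [ 0.6   -0.044  0.11 ]
0 0.02 [ 0.464 -0.075  0.098]
```

View pics/s8.png

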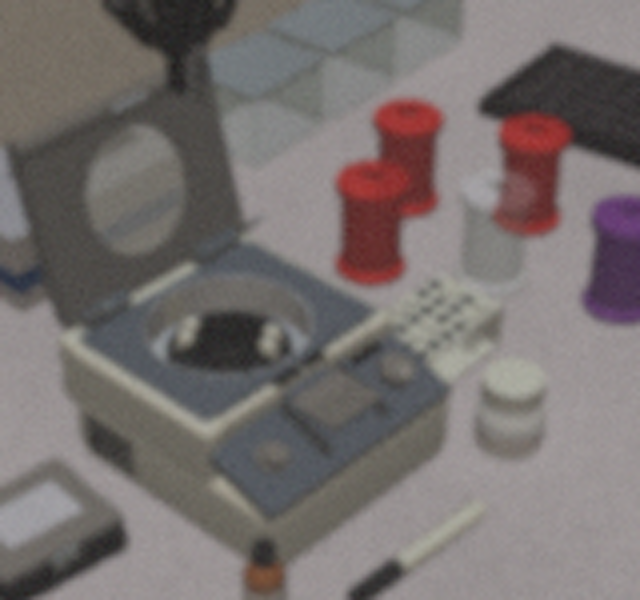

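The lid is past upright and against its stop, with 20 N on the fingers. I'll back straight off.

>>> apply_moves([
  [0,0,0,0.0,0.0,0.01,1],
  [0,0,0,0.0,0.0,0.03,1],
  [0,0,0,0.0,0.0,0.06,1],
  [0,0,0,0.0,0.0,0.1,1],
  [0,0,0,0.0,0.0,0.14,1],
  [0,0,0,0.0,0.0,0.18,1],
  [0,0,0,-0.02,0.0,0.22,1],
  [0,0,0,-0.04,0.0,0.24,1],
  [0,0,0,-0.04,0.0,0.24,1],
  [0,0,0,-0.04,0.0,0.24,1],
  [0,0,0,-0.04,0.0,0.24,1],
  [0,0,0,-0.04,0.0,0.24,1],
])

```text
time_s: 6.8
tool_pos: [0.424, -0.1466, 0.2754]
tool_rot: [-2.19, 0.062, 2.193]
contact_force: [-0.7, 0.3, 0.1]
width: 0.0
```

```bash
python3 look.py s9
python3 - <<'E'
from h import *
d=cam("side")
# lid angle from depth of the lid underside: sample points left part in crop s9
H=mp(.183,0)
for u,v in [(45,180),(60,220),(70,260),(210,160),(220,210)]:
    p=px2w(d,180+u/4,90+v/4); q=M.T@(p[:2]-H); print(np.round(p,3), "angle",np.round(np.arctan2(p[2]-.114,-q[0]),3))
c=cam("top");cv2.imwrite("pics/t9.png",cv2.resize(c['frame'][90:250,190:350,::-1],(600,600)))
E
```

```text
6.8 [ 0.424  -0.1466  0.2754] [-0.74  0.25  0.11] 0.0
[[-0.001 -0.058 -0.998]
 [ 0.001 -0.998  0.058]
 [-1.    -0.001  0.001]]
0.045 0.07 [ 0.524 -0.04   0.109]
0.06 0.07 [ 0.541 -0.043  0.107]
0.12 0.07 [ 0.601 -0.046  0.108]
0 0.02 [ 0.464 -0.075  0.098]
[ 0.679 -0.037  0.217] angle 1.86
[ 0.671 -0.039  0.187] angle 1.872
[ 0.663 -0.037  0.158] angle 1.887
[ 0.658 -0.178  0.176] angle 1.849
[ 0.649 -0.177  0.136] angle 1.96
```

View pics/s9.png

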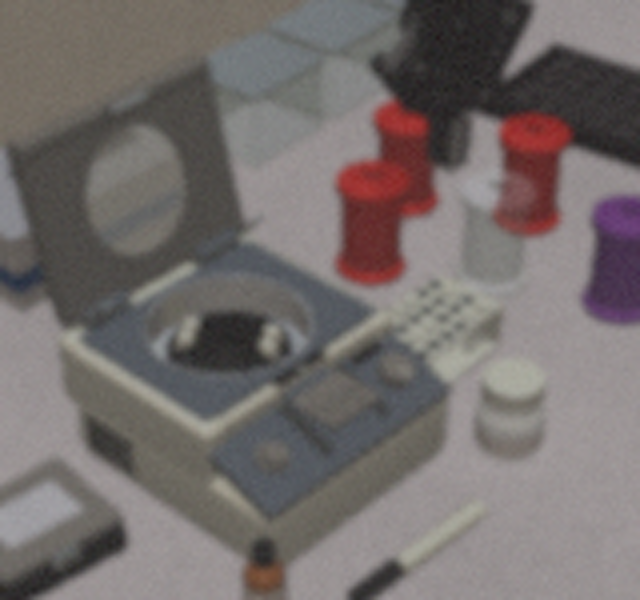

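View pics/t9.png

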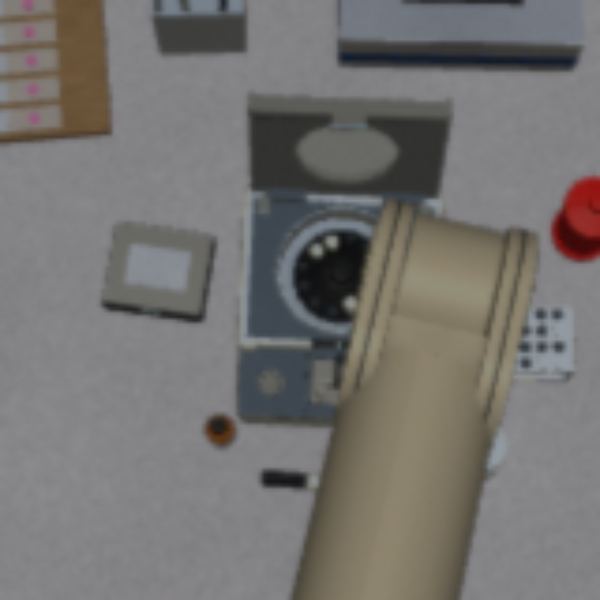

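The lid leans on its stop, the tab is at rest, the surroundings haven't moved and the robot touches nothing. I'll hand in now.

```bash
python3 -c "
from rig import *
print(hand_in())"
```

```text
the job is handed in; nothing more can be done
None
```

The centrifuge is open: the lid leans back against its stop and stays there. I pressed the tab with the shut fingers until the lid sprang up. I then pushed the lid's plain edge on the dial side up and over until it met the stop (about 20 N on the fingers), backed off and handed in at about 7 s.

- **Lid:** the depth readings put it at about 1.85–1.89 rad, with one outlier of 1.96 near the hinge. That is a little over the nominal 1.83 stop, which I put down to calibration error. The lid looked the same after I backed off; I did not measure its speed.
- **Tab:** it is back at 98 mm, its rest height.
- **Spin key:** the fingers stayed on the tab and never came near it. I judged this from the pictures and did not measure the key's travel.
- **Surroundings:** in the last pictures everything near the machine stands where it stood, though I compared these by eye. The slide mailer was outside those crops, but the arm never came near it.
- **Robot:** the force on the tool is under 1 N, so it touches nothing.

One reading was unexpected: while pressing the tab, about 10 N pushed back along x as well as about 11 N upward. It was probably friction on the tilting tab, and it disappeared once I let go.

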